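# Hover a near-field probe over the copper-topped chip

## Robot

A 6-joint arm with a two-finger parallel gripper is mounted at the origin on the work surface. World frame = base frame: x ahead of the robot, y to its left, z up, the work surface at z = 0. Lengths are in m, angles in degrees, forces in N, time in s.
With the tool pointing down it reaches from about 0.35 to 0.875 m from the base axis. Payload 4.2 kg.
Tool frame: the origin (TCP) lies on the front face of the gripper's body, between the roots of the fingers; the fingertips stand 70 mm ahead of it and the grasp point (between the pads) lies 51 mm ahead of it; z points along the fingers, y is the line along which they close (so a half turn about z gives the same grasp; the last joint's range is limited). The gripper opens to 87 mm and grips with 3 to 60 N. Pads are 19 mm wide; open, the fingers measure 117 mm over their backs; the gripper's body (75 mm by 190 mm) begins 51 mm behind the grasp point.
Start: joints at [80.936, 22.042, 0.453, 0, -68.411, -14.817], TCP at [0.253, 0.571, 0.292] pointing down, gripper open.
Joint ranges: [-179.83, 179.83], [-69.29, 118.12], [-61.27, 80.66], [-181.25, 117.63], [-171.15, -9.14], [-177.46, 177.46]. Speed limits (degrees/s): [159.86, 159.86, 180, 180, 180, 180].

## Interface

Orientations are given as a 3x3 rotation matrix whose columns are the frame's x, y, z axes.
In Python, from station import r gives the robot as it stands.
- The arm moves only by the shell command python3 -m pendant 'ROWS' [OPENING]. ROWS is JSON, a list of rows, each a list of 2 entries, a list of its own where there are three numbers: the shift along the tool's x, y, z in mm, then the turn, a rotation vector about the tool's x, y, z in rad. A call has 1 to 10 rows; each row is the pose to reach, as a shift and turn from the pose commanded when the call began, along the tool's axes at that moment; what a row does not reach only later rows make up. A row lasts 1/10 s, in which the tool goes at most 50 mm and 8.59 degrees, less where a joint would pass 70% of its speed; a pose out of reach is approached as far as the arm can. A call with a gripper value outside its range is refused whole. OPENING is the opening, from 0 (shut) to 1 (fully open), set as the call begins (- or left out, the last holds). The fingers move at their own pace and stop on an object; the grip force is fixed at half the most. Time passes only in rows, so rows that repeat a pose let the fingers close. It gives the time, the measured TCP pose, the force, the opening and the grip force at its end, in the units of the state.
- r.sense(): the state, without advancing time (a new reading comes with each control period).
- r.capture(name): name is "scene" or "top"; returns a dict with "frame" (420x560x3 uint8, red, green, blue), "vertical_fov" (degrees; the focal length in pixels is half the picture's height over the tangent of half this angle, whatever the lens; pixels are square), "cx", "cy" (the principal point, pixels), "rvec" (rotation vector, rad) and "tvec" (3), from world to camera coordinates, as OpenCV has them. Camera axes: x right, y down, z forward; pixel columns grow to the right and rows downward; lengths in m; the calibration is good to about 2 mm. A picture is of the moment at which its call begins. There is no depth.
- r.finish_job(): hands the job in; it is judged then, once.
The state is a dict: "time_s": time; "joints": joint angles; "joint_velocities": joint speeds; "effort": joint torques, N m; "tcp_pos": TCP position; "ee_rot": TCP orientation; "wrist_force": force on the tool from outside, world axes, zero at the start; "moment": the same for the moment, N m; "gripper_width": opening from 0.0 (shut) to 1.0 (fully open); "gripper_force": force on a finger pad.
Only numpy, scipy, OpenCV 4.12 (cv2) and the standard library are available. Lean on these libraries where they do the work, as an engineer would, in place of code of your own. Each camera call takes 0.05 s, during which the arm holds its last target. There are 200 camera calls.

## Task

Take the blue-handled loop probe out of its stand, lift it over the aluminium screen into the opened receiver module, and hold it upright with its orange loop about 8 mm above the middle of the copper-topped chip, the loop lying along the chip's long side. Do not bump the screen on the way, never touch the module or its parts, and leave everything else where it is. Finish while still holding the probe there, steady: do not put it down or let go.

Things in the scene. Friction and masses are not known exactly. Their poses are not given: they have to be found in the camera images.
- probe_grip (a point): centre of the blue handle of the loose loop probe, the point to grip. The handle is a square bar 20 x 20 mm, 70 mm tall (35 mm above and below this point), standing upright. Below it: a black collar 46 mm (x) x 32 mm (y), 6 mm thick, its underside 41 mm below this point; a black stem 8 mm thick; then the orange loop. z up, x along the loop's width. About 80 g
- probe_tip (a point): middle of the lowest edge of the probe's orange wire loop, 101 mm straight below the handle's centre. The loop is a flat upright rectangle 24 mm wide (x), 25 mm high, 5 mm thick (y)
- probe: the whole loop probe, same origin and axes as its grip point. It hangs loose by its collar in a slot of the stand, with about 4 mm of play for the loop: lift it straight up, by 65 mm to be clear of the stand, 80 mm or more to pass over the screen
- ball_probe: look-alike probe with a red handle and a white ball tip, loose in the other slot; leave it alone. Origin at its handle's centre; same handle and collar as the blue probe
- stand: fixed aluminium stand, plate 150 mm (x) x 64 mm (y) with its top 76 mm above the table, on end cheeks; foot 90 mm wide in y. Slots 45 mm either side of its centre along x, one probe in each (either may be left or right). Hung handles stand 82 to 152 mm above the table, free on both sides along y. Origin at the centre of its underside
- screen: fixed upright aluminium screen between stand and module, 262 mm long (x), its foot 50 mm wide (y), top edge 90 mm above the table. Origin at the centre of its underside
- module: fixed white opened receiver case, 200 mm (x) x 140 mm (y), walls 45 mm high and 4 mm thick, brass sockets sticking out 14 mm at the +x end. Inside, a green board, its upper face 14 mm above the table, with a finned heat sink and black capacitors up to 43 mm above the table, and three chips. Origin at the centre of its underside
- chip_top (a point): centre of the upper face of the copper-topped chip, 22 mm above the table. Upper face 30 mm (x) x 18 mm (y); x along its long side, parallel to the case's long side; z up. It may be at any of the three chip places; 9 mm or more are free beyond the upper face on every side
- chip: the copper-topped chip, fixed on the board; origin at the centre of its underside, 8 mm below its upper face
- chip_black: chip of the same size with a black top; not the target. Origin at the centre of its underside
- chip_white: chip of the same size with a white top; not the target. Origin at the centre of its underside
- meter: loose yellow hand multimeter lying flat, 150 x 75 mm, 41 mm high; origin at the centre of its underside
- spray: loose blue spray can, 52 mm across, 160 mm tall, upright; origin at the centre of its underside
- mug: loose blue mug, 80 mm across, 90 mm tall; origin at the centre of its underside
- driver: loose red-handled screwdriver lying flat; origin on its underside, between its ends
- tape: loose yellow roll of tape lying flat, 90 mm across, 22 mm high; origin at the centre of its underside
- tray: loose black parts tray, 120 x 90 mm, 35 mm high; origin at the centre of its underside
Not all that is in view belongs to the job. Leave any green or turquoise look-alike of the probe alone.

How it is judged:
By the outcome, as a careful person would: the job done as asked, in the order asked, and still so for the second after the job is handed in, while the arm keeps its last pose, push and grip.
It also fails if it takes over 38 s, if anything falls off the work surface, if the arm or the gripper's body presses on something with over 40 N, if the wrist force passes 120 N, or if a joint passes its speed limit or range.

## Working session

There is one attempt and no reset: what is moved stays moved. The work goes in short steps, Python scripts to look and compute and a shell command to move; the robot and the scene stay as the last step left them, time stands still between calls to the robot, and variables do not carry over. Pictures are saved under pics/ and viewed, at most 10 in all, crops included, and the job is handed in when it is done.

```bash
mkdir -p pics
cat > h.py <<'E'
import numpy as np, cv2, pickle
from station import r
def cap(n,save=None):
    c=r.capture(n); 
    if save: cv2.imwrite('pics/'+save, c['frame'][:,:,::-1])
    return c
def K(c):
    f=c['frame'].shape[0]/2/np.tan(np.radians(c['vertical_fov'])/2)
    return np.array([[f,0,c['cx']],[0,f,c['cy']],[0,0,1.]])
def ray(c,uv):
    R,_=cv2.Rodrigues(np.array(c['rvec'],float)); t=np.array(c['tvec'],float).ravel()
    d=R.T@(np.linalg.inv(K(c))@np.array([uv[0],uv[1],1.])); return -R.T@t,d
def onz(c,uv,z):
    o,d=ray(c,uv); return o+d*(z-o[2])/d[2]
def proj(c,p):
    q,_=cv2.projectPoints(np.array(p,float).reshape(-1,3),np.array(c['rvec'],float),np.array(c['tvec'],float),K(c),None); return q[:,0]
E
python3 - <<'E'
from h import *
for n in('scene','top'):
    c=cap(n,n+'0.png'); pickle.dump(c,open(n+'0.pkl','wb')); print(n,{k:v for k,v in c.items() if k!='frame'},ray(c,(0,0))[0])
print(r.sense())
E
```

```text
scene {'vertical_fov': 45.84333000463455, 'cx': 276.9441098204935, 'cy': 210.59500093189058, 'rvec': array([ 2.05424107,  1.61150987, -0.51903679]), 'tvec': array([-0.11222355, -0.35154389,  1.6201189 ])} [ 1.21743986 -0.17570006  1.11710884]
top {'vertical_fov': 48.555531710096744, 'cx': 284.9745558511549, 'cy': 209.88640814446362, 'rvec': array([ 2.15592955, -2.12158705,  0.13240578]), 'tvec': array([-0.03397484,  0.51475125,  1.12519564])} [ 0.35057073 -0.04878331  1.18613183]
{'time_s': 0.1, 'joints': array([ 8.09364381e+01,  2.20855772e+01,  3.89511208e-01, -2.53092128e-02,
       -6.84127532e+01, -1.48157852e+01]), 'joint_velocities': array([ 0.01214926, -0.05697036,  0.164708  , -0.00071556,  0.0258243 ,
       -0.09585116]), 'effort': array([ 5.81308504e-04, -3.91689134e+01,  1.87936860e+01,  4.23188969e+00,
        1.34601831e-02, -7.10480344e-05]), 'tcp_pos': array([0.25283174, 0.57114298, 0.29129009]), 'ee_rot': array([[ 9.14334005e-01, -4.04960283e-01, -7.04801149e-04],
       [-4.04960887e-01, -9.14332216e-01, -1.81080114e-03],
       [ 8.88801458e-05,  1.94109395e-03, -9.99998112e-01]]), 'wrist_force': array([-0.67895288, -0.09060771, -0.27687858]), 'moment': array([ 0.00380352,  0.00129967, -0.04583966]), 'gripper_force': 0.0, 'gripper_width': 0.9952593381601675}
```

View pics/scene0.png

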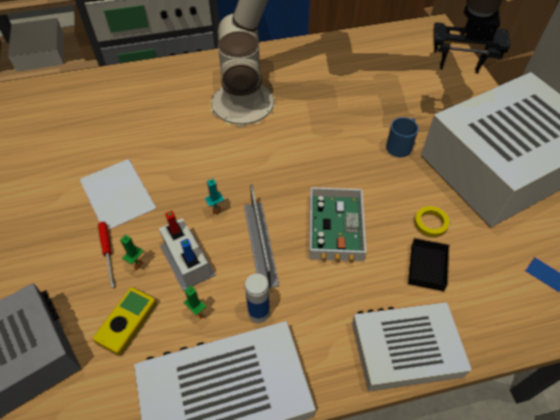

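View pics/top0.png

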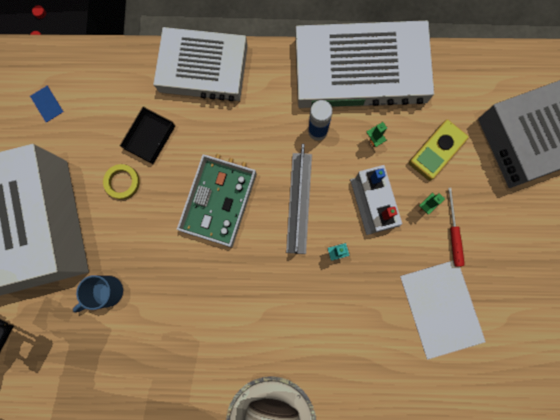

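Run:
```python
from h import *
S=pickle.load(open('scene0.pkl','rb'));T=pickle.load(open('top0.pkl','rb'))
def crop(c,x,y,w,h,W,H): return cv2.resize(c['frame'][y:y+h,x:x+w,::-1],(W,H),interpolation=cv2.INTER_CUBIC)
a=np.hstack([crop(T,175,150,85,100,340,400)[:300*400//300],crop(T,345,155,70,80,350,400)])
cv2.imwrite('pics/crop1.png',a)
def blobs(c,box,lo,hi,amin=8):
    x,y,w,h=box; hs=cv2.cvtColor(c['frame'],cv2.COLOR_RGB2HSV)[y:y+h,x:x+w]
    m=cv2.inRange(hs,lo,hi); n,l,s,ce=cv2.connectedComponentsWithStats(m)
    for i in range(1,n):
        if s[i,4]>=amin:
            pts=np.argwhere(l==i)[:,::-1].astype(np.float32)+[x,y]
            rect=cv2.minAreaRect(pts.astype(np.float32)); print('  area',s[i,4],'c',ce[i]+[x,y],'rect',rect)
            yield ce[i]+[x,y],rect
print('top blue');b=list(blobs(T,(350,160,60,80),(100,110,60),(130,255,255)))
print('scene blue');b=list(blobs(S,(150,200,70,90),(100,110,60),(130,255,255)))
print('top red');b=list(blobs(T,(350,160,60,80),(0,150,60),(8,255,255)))
print('top orange chip');
for ce,_ in blobs(T,(180,150,80,100),(3,120,60),(18,255,255)): print(onz(T,ce,.022))
print('scene orange chip');
for ce,_ in blobs(S,(305,180,65,72),(3,120,60),(18,255,255)): print(onz(S,ce,.022))
```

```text
top blue
  area 63 c [379.65079365 173.15873016] rect ((379.8500061035156, 173.05001831054688), (8.854375839233398, 8.538147926330566), 71.56504821777344)
scene blue
  area 146 c [187.21232877 250.01369863] rect ((187.13302612304688, 249.61009216308594), (20.976398468017578, 7.949958801269531), 73.3007583618164)
top red
  area 60 c [390.83333333 211.56666667] rect ((391.294189453125, 211.17649841308594), (9.701424598693848, 8.246211051940918), 75.96376037597656)
top orange chip
  area 18 c [248.11111111 150.66666667] rect ((248.0, 150.5), (12.0, 1.0), -0.0)
[0.67004922 0.07225811 0.022     ]
  area 15 c [184.  154.6] rect ((184.5, 154.5), (9.0, 1.0), -0.0)
[0.65754338 0.23763931 0.022     ]
  area 22 c [217.63636364 155.72727273] rect ((217.1621551513672, 155.5270233154297), (10.357135772705078, 3.2879798412323), 9.462322235107422)
[0.65565843 0.15049836 0.022     ]
  area 23 c [230.26086957 158.65217391] rect ((229.5, 158.5), (5.0, 7.0), 90.0)
[0.64834384 0.11764205 0.022     ]
  area 30 c [244.23333333 163.73333333] rect ((243.67567443847656, 163.44595336914062), (11.34353065490722
[... 331 characters left out ...]
3)
[0.59675462 0.14109969 0.022     ]
  area 156 c [184.92307692 186.43589744] rect ((186.0, 189.5), (27.0, 12.0), 90.0)
[0.57403159 0.23123883 0.022     ]
  area 731 c [231.62790698 227.06019152] rect ((219.5, 212.5), (73.0, 79.0), 90.0)
[0.47162925 0.10817214 0.022     ]
  area 32 c [252.3125 240.8125] rect ((252.0049591064453, 240.9505157470703), (14.129528045654297, 2.8856077194213867), 5.710592269897461)
[0.43781738 0.05507256 0.022     ]
scene orange chip
  area 1041 c [338.49855908 201.24975985] rect ((337.0, 215.5), (71.0, 64.0), 90.0)
[0.47090974 0.17443588 0.022     ]
  area 83 c [340.61445783 242.1686747 ] rect ((340.5, 242.0), (10.0, 7.0), 90.0)
[0.59772849 0.13947078 0.022     ]
```

View pics/crop1.png

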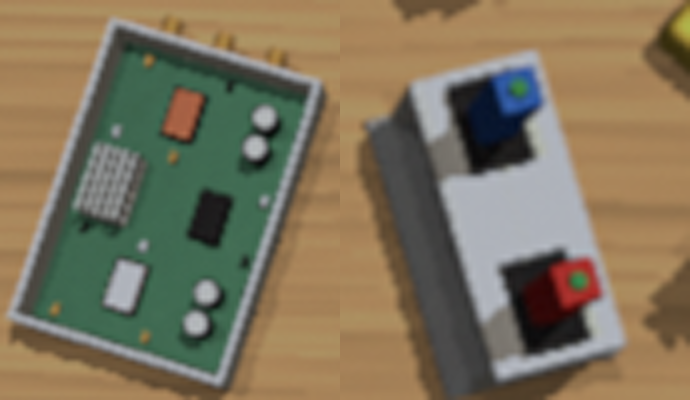

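Run:
```python
from h import *
S=pickle.load(open('scene0.pkl','rb'));T=pickle.load(open('top0.pkl','rb'))
m=[onz(T,(175+x/4-.4,150+y/4-.4),.045) for x,y in((113,22),(322,80),(222,383),(12,316))]
s=[onz(T,(345+(x-340)/5-.4,155+y/5-.4),.076) for x,y in((412,80),(538,50),(625,345),(498,383))]
for q in(m,s):
    q=np.array(q);print(q.mean(0),[(np.linalg.norm(e),np.degrees(np.arctan2(e[1],e[0]))) for e in (q[1]-q[0],q[2]-q[1],q[3]-q[2],q[0]-q[3])])
b=onz(T,(379.8,173.1),.152);rd=onz(T,(391.2,211.3),.152);print('blue',b,'red',rd,np.linalg.norm(b-rd),np.degrees(np.arctan2(*(b-rd)[1::-1])))
# triangulate blue from scene: handle centre z .117
print('scene blue handle centre at z .117',onz(S,(187.2,249.8),.117), proj(S,[[b[0],b[1],.152],[b[0],b[1],.082]]))
for c,uv in((T,(320,108)),(S,(257,283))): print('can top',onz(c,uv,.16))
for uv in((303,147),(297,250)): print('screen',onz(T,uv,.09))
for uv in((377,129),(433,199)): print('green',onz(T,uv,.1))
print('tool y dir now', r.sense()['ee_rot'][:2,1])
```

```text
[0.5383165  0.14527355 0.045     ] [(np.float64(0.13790237016909832), np.float64(-105.01491438401854)), (np.float64(0.1991376260854287), np.float64(163.54258507936584)), (np.float64(0.1372206826386942), np.float64(73.3718850124114)), (np.float64(0.19525833613040228), np.float64(-16.27002823710131))]
[ 0.5438097  -0.25539604  0.076     ] [(np.float64(0.06323579539616882), np.float64(-75.58008679845321)), (np.float64(0.14921264426918254), np.float64(-164.63034184314103)), (np.float64(0.06360711253494022), np.float64(107.53820878707336)), (np.float64(0.15266801974964664), np.float64(15.2441395651869))]
blue [ 0.58589422 -0.2410507   0.152     ] red [ 0.49900092 -0.26542534  0.152     ] 0.09024725635122827 15.66945820240109
scene blue handle centre at z .117 [ 0.58555774 -0.24278086  0.117     ] [[185.64474776 241.88185418]
 [190.15506757 257.27593731]]
can top [ 0.73501323 -0.10451527  0.16      ]
can top [ 0.73086215 -0.10571853  0.16      ]
screen [ 0.66219252 -0.06781292  0.09      ]
screen [ 0.41281213 -0.05667384  0.09      ]
green [ 0.70620729 -0.24524876  0.1       ]
green [ 0.53713754 -0.37466654  0.1       ]
tool y dir now [-0.40496028 -0.91433222]
```

```bash
cat > go.py <<'E'
# prints tool-frame shift/turn from the present pose to grasp point (x,y,z), tool-x yaw (deg), tool straight down
import sys
from h import *
from scipy.spatial.transform import Rotation as Ro
def go(g,yaw):
    s=r.sense();R=s['ee_rot'];p=s['tcp_pos']
    D=Ro.from_euler('z',yaw,degrees=True).as_matrix()@np.diag([1,-1,-1.])
    print('mm',np.round(1e3*R.T@(np.array(g)+[0,0,.051]-p),1),'rad',np.round(Ro.from_matrix(R.T@D).as_rotvec(),4),'| t',s['time_s'],'tcp',p.round(4),'F',s['wrist_force'].round(1),'w',round(s['gripper_width'],3),'gf',s['gripper_force'],'q6',s['joints'][5].round(1))
if __name__=='__main__': a=list(map(float,sys.argv[1:])); go(a[:3],a[3])
E
python3 -m pendant '[[[633,609,0],[0,0,2.454]],[[633,609,0],[0,0,2.454]],[[633,609,0],[0,0,2.454]],[[633,609,0],[0,0,2.454]],[[633,609,0],[0,0,2.454]],[[633,609,0],[0,0,2.454]],[[633,609,0],[0,0,2.454]],[[633,609,0],[0,0,2.454]],[[633,609,0],[0,0,2.454]],[[633,609,0],[0,0,2.454]]]' 1
python3 go.py .5855 -.242 .24 -164.5
```

```text
time_s: 1.1
tcp_pos: [0.4422, 0.1066, 0.2923]
ee_rot: [[-0.345, -0.939, 0.0], [-0.939, 0.345, 0.0], [-0.0, 0.0, -1.0]]
wrist_force: [1.5, 1.0, -0.0]
gripper_width: 1.002
gripper_force: 0.0
mm [ 277.9 -254.6    1.2] rad [1.000e-04 2.000e-04 9.485e-01] | t 1.1 tcp [0.4422 0.1066 0.2923] F [ 1.5  1.  -0. ] w 1.002 gf 0.0 q6 -54.3
```

```bash
python3 -m pendant '[[[278,-255,1],[0,0,0.948]],[[278,-255,1],[0,0,0.948]],[[278,-255,1],[0,0,0.948]],[[278,-255,1],[0,0,0.948]],[[278,-255,1],[0,0,0.948]],[[278,-255,1],[0,0,0.948]],[[278,-255,1],[0,0,0.948]],[[278,-255,1],[0,0,0.948]],[[278,-255,1],[0,0,0.948]],[[278,-255,1],[0,0,0.948]]]' 1
python3 go.py .5855 -.242 .117 -164.5
```

```text
time_s: 2.1
tcp_pos: [0.5873, -0.2397, 0.2901]
ee_rot: [[-0.962, -0.272, -0.002], [-0.272, 0.962, 0.001], [0.002, 0.001, -1.0]]
wrist_force: [-0.6, 0.9, -0.3]
gripper_width: 0.997
gripper_force: 0.0
mm [  2.2  -1.9 122.1] rad [ 0.0013 -0.0018  0.0049] | t 2.1 tcp [ 0.5873 -0.2397  0.2901] F [-0.6  0.9 -0.3] w 0.997 gf 0.0 q6 -66.6
```

```bash
python3 -m pendant '[[[0,0,30],[0,0,0]],[[0,0,55],[0,0,0]],[[0,0,55],[0,0,0]],[[0,0,55],[0,0,0]]]' 1
python3 go.py .5855 -.242 .117 -164.5
python3 - <<'E'
from h import *
T=cap('top','top1.png');S=cap('scene')
a=cv2.resize(T['frame'][130:230,320:440,::-1],(480,400),interpolation=cv2.INTER_CUBIC);b=cv2.resize(S['frame'][200:300,140:220,::-1],(320,400),interpolation=cv2.INTER_CUBIC)
cv2.imwrite('pics/crop2.png',np.hstack([a,b]))
E
```

```text
time_s: 2.5
tcp_pos: [0.5878, -0.2384, 0.237]
ee_rot: [[-0.961, -0.275, -0.0], [-0.275, 0.961, -0.001], [0.0, -0.001, -1.0]]
wrist_force: [-0.3, 0.7, 0.2]
gripper_width: 1.002
gripper_force: 0.0
mm [ 3.2 -2.8 69. ] rad [-0.0005 -0.0003  0.0081] | t 2.5 tcp [ 0.5878 -0.2384  0.237 ] F [-0.3  0.7  0.2] w 1.002 gf 0.0 q6 -66.6
```

View pics/crop2.png

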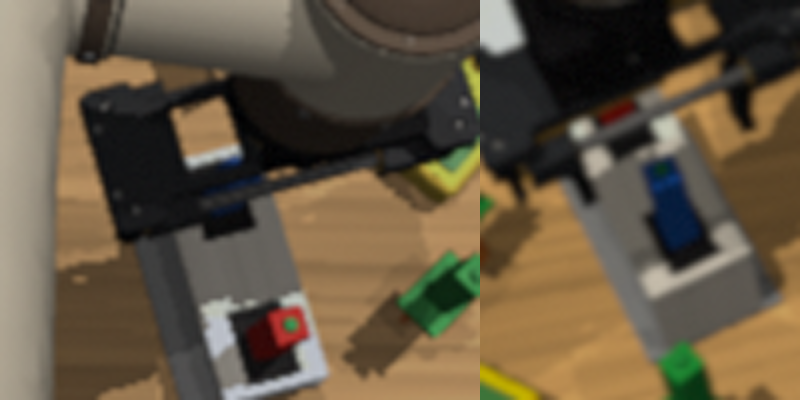

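The handle (crop ~(665,200) scene, ~(225,190) top) sits between the open fingers; a ~3 mm correction, then descend and close.

```bash
python3 -m pendant '[[[3,-3,5],[0,0,0.008]],[[3,-3,25],[0,0,0.008]],[[3,-3,45],[0,0,0.008]],[[3,-3,60],[0,0,0.008]],[[3,-3,69],[0,0,0.008]],[[3,-3,69],[0,0,0.008]],[[3,-3,69],[0,0,0.008]]]' 1
python3 go.py .5855 -.242 .117 -164.5
python3 -m pendant '[[[0,0,0],[0,0,0]],[[0,0,0],[0,0,0]],[[0,0,0],[0,0,0]],[[0,0,0],[0,0,0]],[[0,0,0],[0,0,0]],[[0,0,0],[0,0,0]],[[0,0,0],[0,0,0]],[[0,0,0],[0,0,0]]]' 0
python3 go.py .5855 -.242 .117 -164.5
```

```text
time_s: 3.3
tcp_pos: [0.5861, -0.2433, 0.1681]
ee_rot: [[-0.964, -0.266, 0.001], [-0.266, 0.964, -0.001], [-0.001, -0.001, -1.0]]
wrist_force: [-1.1, -0.6, 0.3]
gripper_width: 1.0
gripper_force: 0.0
mm [0.3 1.4 0.1] rad [-0.0009  0.0012 -0.0016] | t 3.3 tcp [ 0.5861 -0.2433  0.1681] F [-1.1 -0.6  0.3] w 1.0 gf 0.0 q6 -66.7
time_s: 4.1
tcp_pos: [0.5857, -0.2431, 0.1672]
ee_rot: [[-0.964, -0.266, -0.0], [-0.266, 0.964, -0.0], [0.0, -0.0, -1.0]]
wrist_force: [-0.8, -0.1, -0.7]
gripper_width: 0.359
gripper_force: 0.0
mm [-0.1  1.1 -0.8] rad [-0.     -0.0001 -0.0017] | t 4.1 tcp [ 0.5857 -0.2431  0.1672] F [-0.8 -0.1 -0.7] w 0.359 gf 0.0 q6 -66.7
```

```bash
python3 -m pendant '[[[0,0,0],[0,0,0]],[[0,0,0],[0,0,0]],[[0,0,0],[0,0,0]],[[0,0,0],[0,0,0]],[[0,0,0],[0,0,0]],[[0,0,0],[0,0,0]]]' 0
python3 go.py .5855 -.242 .117 -164.5
```

```text
time_s: 4.7
tcp_pos: [0.5857, -0.2431, 0.1672]
ee_rot: [[-0.964, -0.266, -0.0], [-0.266, 0.964, 0.0], [0.0, 0.0, -1.0]]
wrist_force: [0.4, -0.5, -0.6]
gripper_width: 0.229
gripper_force: 30.0
mm [-0.1  1.1 -0.8] rad [ 0.     -0.     -0.0017] | t 4.7 tcp [ 0.5857 -0.2431  0.1672] F [ 0.4 -0.5 -0.6] w 0.229 gf 29.99990600394085 q6 -66.7
```

```bash
python3 -m pendant '[[[0,0,-6],[0,0,0]],[[0,0,-16],[0,0,0]],[[0,0,-30],[0,0,0]],[[0,0,-45],[0,0,0]],[[0,0,-60],[0,0,0]],[[0,0,-75],[0,0,0]],[[0,0,-90],[0,0,0]],[[0,0,-105],[0,0,0]],[[0,0,-110],[0,0,0]],[[0,0,-110],[0,0,0]]]' 0
python3 go.py .597 .140 .226 -196.3
python3 - <<'E'
from h import *
T=cap('top');S=cap('scene')
a=cv2.resize(T['frame'][130:230,320:440,::-1],(480,400),interpolation=cv2.INTER_CUBIC);b=cv2.resize(S['frame'][180:280,140:220,::-1],(320,400),interpolation=cv2.INTER_CUBIC)
cv2.imwrite('pics/crop3.png',np.hstack([a,b]))
E
```

```text
time_s: 5.7
tcp_pos: [0.5859, -0.2431, 0.279]
ee_rot: [[-0.964, -0.266, 0.003], [-0.266, 0.964, -0.0], [-0.003, -0.001, -1.0]]
wrist_force: [-0.6, -0.4, -1.3]
gripper_width: 0.228
gripper_force: 30.0
mm [-112.4  366.4    1.9] rad [-5.000e-04  3.000e-03  5.533e-01] | t 5.7 tcp [ 0.5859 -0.2431  0.279 ] F [-0.6 -0.4 -1.3] w 0.228 gf 29.9999014637433 q6 -66.7
```

View pics/crop3.png

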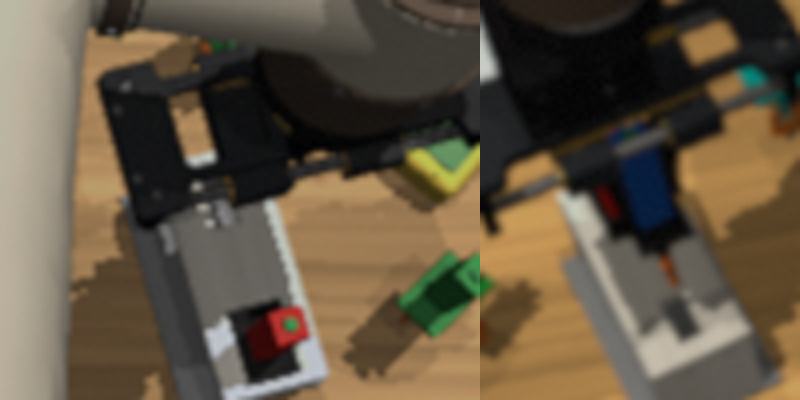

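Probe is lifted clear (loop at crop (670,268) above its slot). Now across.

```bash
python3 -m pendant '[[[-3,10,0],[0,0,0.02]],[[-10,32,0],[0,0,0.05]],[[-20,64,0],[0,0,0.10]],[[-30,98,0],[0,0,0.15]],[[-41,134,0],[0,0,0.20]],[[-52,170,0],[0,0,0.26]],[[-63,206,0],[0,0,0.32]],[[-74,241,0],[0,0,0.37]],[[-85,276,0],[0,0,0.42]],[[-95,308,0],[0,0,0.47]]]' 0
python3 go.py .597 .140 .226 -196.3
```

```text
time_s: 6.8
tcp_pos: [0.5949, 0.0807, 0.2763]
ee_rot: [[-0.979, 0.201, -0.002], [0.201, 0.979, -0.001], [0.002, -0.001, -1.0]]
wrist_force: [1.3, -0.4, -0.5]
gripper_width: 0.228
gripper_force: 30.0
mm [ 9.9 58.5 -0.8] rad [-0.0009 -0.0016  0.0816] | t 6.8 tcp [0.5949 0.0807 0.2763] F [ 1.3 -0.4 -0.5] w 0.228 gf 29.996946388855577 q6 -124.8
```

```bash
python3 -m pendant '[[[4,24,0],[0,0,0.04]],[[7,42,0],[0,0,0.06]],[[9,54,0],[0,0,0.08]],[[10,59,0],[0,0,0.082]],[[10,59,0],[0,0,0.082]],[[10,59,10],[0,0,0.082]],[[10,59,25],[0,0,0.082]],[[10,59,35],[0,0,0.082]],[[10,59,35],[0,0,0.082]],[[10,59,35],[0,0,0.082]]]' 0
python3 go.py .597 .140 .131 -196.3
python3 - <<'E'
from h import *
T=cap('top');S=cap('scene'); pickle.dump((T,S),open('m.pkl','wb'))
a=cv2.resize(T['frame'][140:250,160:270,::-1],(400,400),interpolation=cv2.INTER_CUBIC);b=cv2.resize(S['frame'][190:270,300:380,::-1],(400,400),interpolation=cv2.INTER_CUBIC)
cv2.imwrite('pics/crop4.png',np.hstack([a,b]))
E
```

```text
time_s: 7.8
tcp_pos: [0.5976, 0.1385, 0.2421]
ee_rot: [[-0.96, 0.28, -0.0], [0.28, 0.96, -0.001], [0.0, -0.001, -1.0]]
wrist_force: [0.1, 0.4, -0.6]
gripper_width: 0.23
gripper_force: 30.0
mm [ 1.   1.3 60.1] rad [-0.0006 -0.0001  0.001 ] | t 7.8 tcp [0.5976 0.1385 0.2421] F [ 0.1  0.4 -0.6] w 0.23 gf 29.999895966611803 q6 -134.4
```

View pics/crop4.png

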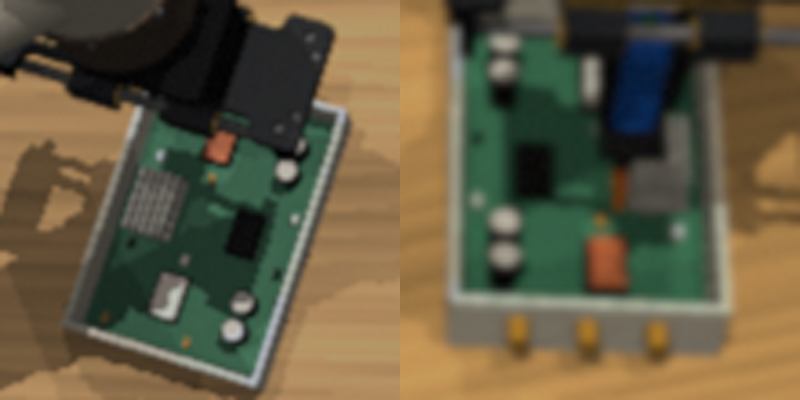

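```bash
python3 -m pendant '[[[1,1,5],[0,0,0]],[[1,1,17],[0,0,0]],[[1,1,30],[0,0,0]],[[1,1,42],[0,0,0]],[[1,1,48],[0,0,0]],[[1,1,48],[0,0,0]],[[1,1,48],[0,0,0]],[[1,1,48],[0,0,0]]]' 0
python3 go.py .597 .140 .131 -196.3
python3 - <<'E'
from h import *
T=cap('top');S=cap('scene'); pickle.dump((T,S),open('m.pkl','wb'))
a=cv2.resize(T['frame'][150:210,185:245,::-1],(400,400),interpolation=cv2.INTER_CUBIC);b=cv2.resize(S['frame'][205:255,315:365,::-1],(400,400),interpolation=cv2.INTER_CUBIC)
cv2.imwrite('pics/crop5.png',np.hstack([a,b]))
s=r.sense();g=s['tcp_pos']-[0,0,.051];ax=s['ee_rot'][:,0]
pts=[g+[0,0,.035],g-[0,0,.035],g-[0,0,.041],g-[0,0,.076],g-[0,0,.101],g-[0,0,.101]+.012*ax,g-[0,0,.101]-.012*ax]
print((proj(S,pts)-[315,205])*8+[400,0])
E
```

```text
time_s: 8.7
tcp_pos: [0.5971, 0.1403, 0.1948]
ee_rot: [[-0.96, 0.279, 0.001], [0.279, 0.96, 0.0], [-0.001, 0.001, -1.0]]
wrist_force: [-0.1, 0.9, -0.6]
gripper_width: 0.227
gripper_force: 30.0
mm [ 0.1 -0.3 12.8] rad [0.0007 0.001  0.0014] | t 8.7 tcp [0.5971 0.1403 0.1948] F [-0.1  0.9 -0.6] w 0.227 gf 29.99981324421242 q6 -134.6
[[660.63367726  10.83321241]
 [635.11725471 145.06024243]
 [633.04136315 155.98029827]
 [621.25662507 217.97293808]
 [613.16388057 260.54415106]
 [611.99783596 228.91092379]
 [614.34277755 292.52604614]]
```

View pics/crop5.png

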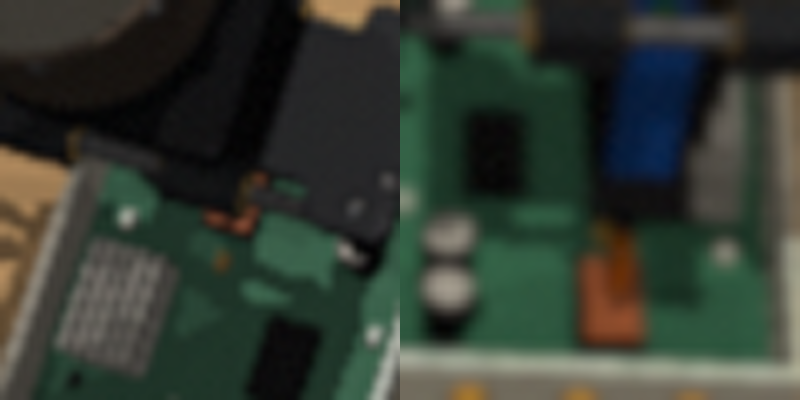

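Loop (near lower corner ~(622,300) in the right crop) hangs over the copper chip (580–645, 250–345), upright and aligned, within ~1–2 mm. Final descent with a 1 mm correction.

```bash
python3 -m pendant '[[[0,-0.5,3],[0,0,0]],[[0,-1,7],[0,0,0]],[[0,-1.3,11],[0,0,0]],[[0,-1.3,13],[0,0,0]],[[0,-1.3,13],[0,0,0]],[[0,-1.3,13],[0,0,0]],[[0,-1.3,13],[0,0,0]],[[0,-1.3,13],[0,0,0]]]' 0
python3 go.py .597 .1387 .131 -196.3
python3 - <<'E'
from h import *
S=cap('scene')
cv2.imwrite('pics/crop6.png',cv2.resize(S['frame'][220:256,320:368,::-1],(800,600),interpolation=cv2.INTER_CUBIC))
s=r.sense();g=s['tcp_pos']-[0,0,.051];ax=s['ee_rot'][:,0];t=g-[0,0,.101]
f=lambda p:np.round((proj(S,p)-[320,220]+.5)*16.667-.5)
print('tip mid/far/near',f([t,t+.012*ax,t-.012*ax]).tolist())
c=np.array([.5972,.1403,.022]);y=s['ee_rot'][:,1]
print('chip',f([c]+[c+a*.015*ax+b*.009*y for a,b in((1,1),(1,-1),(-1,-1),(-1,1))]).tolist())
E
```

```text
time_s: 9.6
tcp_pos: [0.5965, 0.1389, 0.1814]
ee_rot: [[-0.96, 0.279, 0.0], [0.279, 0.96, 0.0], [-0.0, 0.0, -1.0]]
wrist_force: [-0.6, 1.0, -1.1]
gripper_width: 0.224
gripper_force: 30.0
mm [-0.6 -0.1 -0.6] rad [0.0002 0.0003 0.0013] | t 9.6 tcp [0.5965 0.1389 0.1814] F [-0.6  1.  -1.1] w 0.224 gf 29.99979756306857 q6 -134.5
tip mid/far/near [[350.0, 346.0], [348.0, 280.0], [353.0, 412.0]]
chip [[355.0, 373.0], [410.0, 294.0], [295.0, 290.0], [300.0, 454.0], [417.0, 458.0]]
```

View pics/crop6.png

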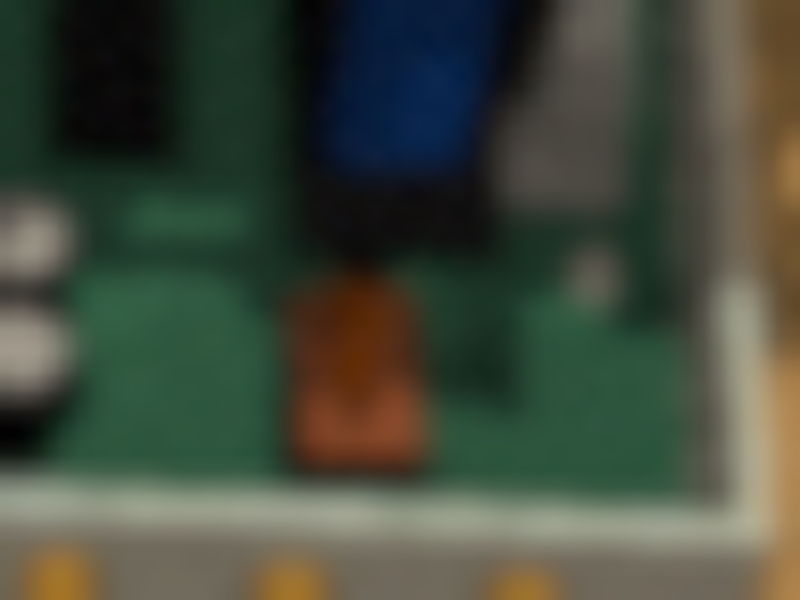

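The loop (x≈358, lower near corner y≈415) sits over the copper chip (x 290–432, y 285–470), so I'll nudge it about 1 mm, let it settle and check.

```bash
python3 -m pendant '[[[-0.6,0.9,0],[0,0,0]],[[-0.6,0.9,0],[0,0,0]],[[-0.6,0.9,0],[0,0,0]],[[-0.6,0.9,0],[0,0,0]],[[-0.6,0.9,0],[0,0,0]],[[-0.6,0.9,0],[0,0,0]],[[-0.6,0.9,0],[0,0,0]],[[-0.6,0.9,0],[0,0,0]]]' 0
python3 - <<'E'
from h import *
s=r.sense();print(s['tcp_pos'],s['joint_velocities'].round(2),s['gripper_force'],s['wrist_force'])
if abs(s['tcp_pos']-[.597,.1396,.182]).max()<.002: print(r.finish_job())
E
```

```text
time_s: 10.45
tcp_pos: [0.5972, 0.1396, 0.1812]
ee_rot: [[-0.96, 0.279, -0.0], [0.279, 0.96, -0.0], [0.0, -0.0, -1.0]]
wrist_force: [0.6, 0.3, 0.4]
gripper_width: 0.231
gripper_force: 30.0
[0.59722705 0.13961049 0.18124164] [ 0.    0.02 -0.05  0.11  0.03 -0.1 ] 29.999786498956382 [0.61450595 0.34206078 0.44642236]
the job is handed in; nothing more can be done
None
```

The job is handed in at about 10.5 s of the 38 s allowed: the arm is still holding the blue probe upright and steady, its loop lying along the copper chip's long side, an estimated 8 mm above it and within 1–2 mm of its centre by the cameras, and I saw no sign of contact with anything else on the way.

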